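# Lock the rosewood dome box without letting it spin

## Task

Lock the rosewood dome box: take its brass knob, push the spring-loaded knob down about half-way and keep it pushed down while you turn it clockwise (seen from above) until its black pointer lines up with the ivory dot on the dome, so that the light box neither spins nor slides on the shelf. Then let go and move clear; leave the pale box with the steel knob where it stands.

Things in the scene. Friction and masses are not known exactly. Their poses are not given: they have to be found in the camera images.
- cam_grip (a point): Point to grip on the axis of the BRASS knob: an upright bar 38 long, 12 thick, 30 mm tall on a round skirt (58 mm across) that turns with it. 6 mm below the bar's top, 24 above the skirt's top, 107 above the shelf. x: along the bar to its black-pointer end; y: across it (12 mm, the way to grip); z up. The knob can be pushed down 8 mm on a spring: 4 N to start, 9 N at 4 mm, 14 N at 8 mm.
- cam (a joint): Turn of the brass knob on its box, rad: 0 to 1.9 (stops), growing clockwise seen from above; pointer on the ivory dot (locked) at 1.20. Starts between 0 and 0.45; stays where it is left. Turning takes 0.1 N m, more than the unpressed box's feet can hold: unpressed, the whole box spins; with the knob pushed down 2 mm or more it stays put.
- ivory_dot (a point): Centre of the ivory dot, 11 mm across, on the dome's shoulder of the dark red-brown ROSEWOOD box, 45 mm from the knob's axis, 64 mm above the shelf; fixed to the box, so it shows if the box spins or slides. z up. The box stands free: 110 mm across, 70 mm high to its flat crown (113 with knob), about 0.3 kg, on four feet 30 mm from its axis.
- pale_box: The bystander: a box of the same shape and size in pale wood with a STEEL knob, already locked. Origin at the centre of its underside, z up. Leave it alone.
Things that resemble listed ones, but are neither listed nor needed, are in the scene too. Leave any green or orange look-alike of the part that bears cam_grip alone.

How it is judged:
By the outcome, as a careful person would: the job done as asked, in the order asked, and still so for the second after the job is handed in, with the robot touching nothing.
It also fails if it takes over 32 s, if anything falls off the work surface, if the arm or the gripper's body presses on something with over 40 N, if the wrist force passes 120 N, or if a joint passes its speed limit or range.

## Robot

A 7-joint arm with a two-finger parallel gripper is mounted at the origin on the work surface. World frame = base frame: x ahead of the robot, y to its left, z up, the work surface at z = 0. Lengths are in m, angles in rad, forces in N, time in s.
With the tool pointing down it reaches from about 0.4 to 0.75 m from the base axis. Payload 19.5 kg.
Tool frame: the origin (TCP) lies at the very end of the fingers, on their centre line; the grasp point (between the pads) lies 19 mm behind it; z points along the fingers, y is the line along which they close (so a half turn about z gives the same grasp; the last joint's range is limited). The gripper opens to 85 mm and grips with 20 to 120 N. Pads are 22 mm wide; open, the fingers measure 114 mm over their backs; the gripper's body (76 mm by 85 mm) begins 54 mm behind the grasp point. The pads swing forward as they close: fully open they stand 13 mm farther back than shut.
Start: joints at [1.099, 0.707, -0.028, 1.485, 0.022, 0.951, -0.075], TCP at [0.24, -0.523, 0.231] pointing down, gripper open.
Joint ranges: [-2.71, 2.71], [-0.32, 2.16], [-1.57, 1.52], [0, 2.45], [-1.46, 4.6], [0, 2.02], [-2.83, 2.83]. Speed limits (rad/s): [1.89, 1.89, 2.57, 2.57, 3.01, 3.01, 3.01].

## Interface

Orientations are given as a unit quaternion [w, x, y, z].
In Python, from bench import bot gives the robot as it stands.
- The arm moves only by the tool arm_command, never from a script. Its argument "moves" is a list of rows, each an object of numbers: "jaw": the opening, from 0 (shut) to 1 (fully open); "x", "y", "z": the shift along the tool's x, y, z in mm; "wx", "wy", "wz": the turn, a rotation vector about the tool's x, y, z in rad. In form: [{"jaw": .., "x": .., "y": .., "z": .., "wx": .., "wy": .., "wz": ..}, ...]. A call has 1 to 8 rows; each row shifts and turns the commanded pose from where the row before left it, along the tool's axes as they then stand; what a row does not reach is not made up. A row lasts 1/8 s, in which the tool goes at most 62.5 mm and 10.7 degrees, less where a joint would pass 70% of its speed; a pose out of reach is approached as far as the arm can. A call with a gripper value outside its range is refused whole. The fingers move at their own pace and stop on an object; "newtons" is the grip in N (left out, the last holds). Time passes only in rows, so rows that do not move let the fingers close. It gives the time, the measured TCP pose, the force, the opening and the grip force at its end, in the units of the state.
- bot.read_state(): the state, without advancing time (a new reading comes with each control period).
- bot.get_image(name): name is "scene" or "top" or "wrist"; returns a dict with "img" (420x560x3 uint8, red, green, blue), "fx", "fy", "cx", "cy" (pixels), "rvec" (rotation vector, rad) and "tvec" (3), from world to camera coordinates, as OpenCV has them. Camera axes: x right, y down, z forward; pixel columns grow to the right and rows downward; lengths in m; the calibration is good to about 2 mm. A picture is of the moment at which its call begins. There is no depth.
- bot.sign_off(): hands the job in; it is judged then, once.
The state is a dict: "time_s": time; "qpos": joint angles; "qvel": joint speeds; "joint_efforts": joint torques, N m; "eef_pos": TCP position; "tool_rot": TCP orientation; "contact_force": force on the tool from outside, world axes, zero at the start; "torque": the same for the moment, N m; "finger_gap": opening from 0.0 (shut) to 1.0 (fully open); "grip_force": force on a finger pad.
Only numpy, scipy, OpenCV 4.12 (cv2) and the standard library are available. Lean on these libraries where they do the work, as an engineer would, in place of code of your own. Each camera call takes 0.05 s, during which the arm holds its last target. There are 200 camera calls.

## Working session

There is one attempt and no reset: what is moved stays moved. The work goes in short steps, Python scripts to look and compute and a tool call to move; the robot and the scene stay as the last step left them, time stands still between calls to the robot, and variables do not carry over. Pictures are saved under pics/ and viewed, at most 10 in all, crops included, and the job is handed in when it is done.

Besides the shell and the picture viewer there is one more tool, called after "Call:" as a command line: name --argument value ..., lists and objects as JSON in quotes. arm_command: Moves the arm, as the interface text tells. Its arguments: {"type":"object","properties":{"moves":{"type":"array","items":{"type":"object","properties":{"jaw":{"type":"number"},"x":{"type":"number"},"y":{"type":"number"},"z":{"type":"number"},"wx":{"type":"number"},"wy":{"type":"number"},"wz":{"type":"number"}}}},"newtons":{"type":"number"}},"required":["moves"]}

```bash
mkdir -p pics
cat > h.py <<'E'
import numpy as np, cv2, json
from bench import bot
def get(n,fn=None):
    d=bot.get_image(n)
    if fn: cv2.imwrite('pics/'+fn,d['img'][:,:,::-1])
    return d
def ray(d,u,v,z):
    R=cv2.Rodrigues(np.array(d['rvec'],float))[0]; t=np.array(d['tvec'],float).ravel()
    c=-R.T@t; r=R.T@np.array([(u-d['cx'])/d['fx'],(v-d['cy'])/d['fy'],1.])
    return c+r*(z-c[2])/r[2]
def proj(d,p):
    K=np.array([[d['fx'],0,d['cx']],[0,d['fy'],d['cy']],[0,0,1.]])
    return cv2.projectPoints(np.array([p],float),np.array(d['rvec'],float),np.array(d['tvec'],float),K,None)[0].ravel()
E
python3 - <<'E'
from h import *
a=get('scene')['img'];b=get('top')['img']
cv2.imwrite('pics/scene.png',a[:,:,::-1]);cv2.imwrite('pics/top.png',b[:,:,::-1])
s=bot.read_state();print({k:np.round(v,3) for k,v in s.items()})
E
```

```text
{'time_s': np.float64(0.1), 'qpos': array([ 1.099,  0.707, -0.028,  1.485,  0.022,  0.951, -0.075]), 'qvel': array([ 0.001, -0.002, -0.   , -0.001, -0.002, -0.   ,  0.002]), 'joint_efforts': array([ 5.0000e-03, -8.8429e+01,  1.2380e+00, -2.3646e+01,  1.7000e-02,
        5.0000e-03, -0.0000e+00]), 'eef_pos': array([ 0.24 , -0.522,  0.231]), 'tool_rot': array([-0.   ,  0.977,  0.213, -0.   ]), 'contact_force': array([0.217, 0.511, 0.081]), 'torque': array([ 0.002,  0.003, -0.007]), 'grip_force': np.float64(0.0), 'finger_gap': np.float64(0.998)}
```

View pics/top.png

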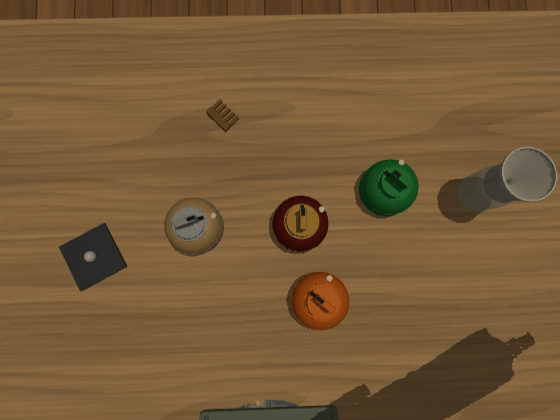

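View pics/scene.png

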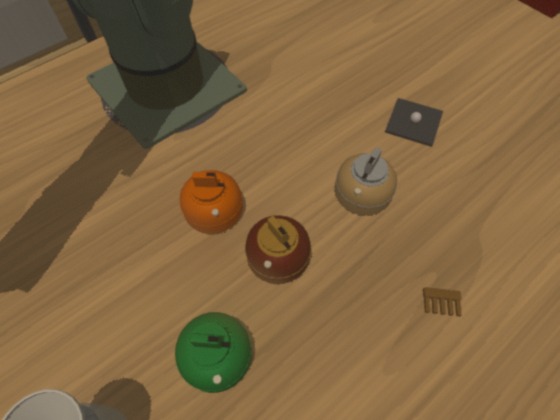

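The top view shows the candidates: pale box with steel knob (192,225), rosewood with brass knob (301,222), green (390,187) and orange (321,300). The dark red-brown box with the brass knob at (301,222) fits. Its pointer is near (302,211) and its dot at (322,210). I'll confirm with a crop and measure.

Run:
```python
from h import *
d=get('top');im=d['img']
x0,y0,w=260,180,84
c=cv2.resize(im[y0:y0+w,x0:x0+w],None,fx=7,fy=7,interpolation=cv2.INTER_CUBIC)
cv2.imwrite('pics/crop.png',c[:,:,::-1])
sub=im[y0:y0+w,x0:x0+w].astype(int);hsv=cv2.cvtColor(im,cv2.COLOR_RGB2HSV)[y0:y0+w,x0:x0+w]
ys,xs=np.where((sub.min(2)>150));dot=np.array([xs.mean()+x0,ys.mean()+y0]);print('dot',dot,len(xs),ray(d,*dot,.064))
m=((hsv[...,0]<10)|(hsv[...,0]>170))&(hsv[...,1]>150)&(sub[...,0]<110)
n,l,st,ce=cv2.connectedComponentsWithStats(m.astype(np.uint8));k=1+st[1:,4].argmax()
p=np.argwhere(l==k)[:,::-1]; h=cv2.minEnclosingCircle(p.astype(np.float32));print('box',h[0][0]+x0,h[0][1]+y0,h[1],ray(d,h[0][0]+x0,h[0][1]+y0,.035))
R=cv2.Rodrigues(np.array(d['rvec'],float))[0];print('cam',-R.T@np.array(d['tvec']).ravel())
```

```text
dot [nan nan] 0 [nan nan nan]
box 300.05670166015625 223.16494750976562 27.747480392456055 [ 0.48337185 -0.07077463  0.035     ]
cam [ 0.4015845  -0.02074411  0.78281441]<stdin>:7: RuntimeWarning: Mean of empty slice.
  ret = ret.dtype.type(ret / rcount)
```

View pics/crop.png

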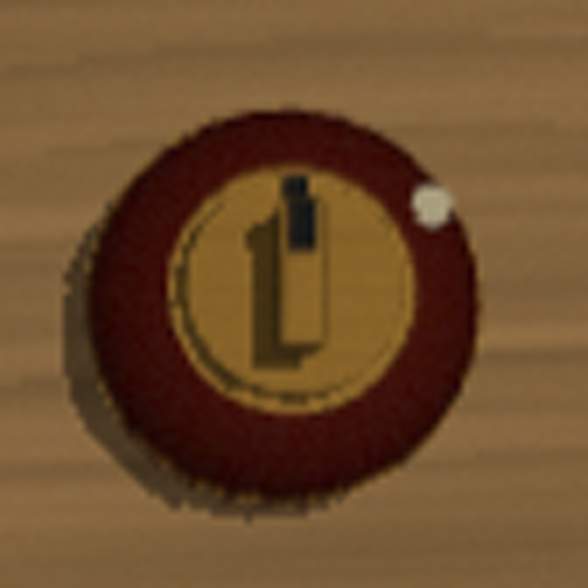

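Confirmed: a brass knob on the dark red-brown dome. The bar's top runs crop (302,197)–(302,347), with the pointer at its upper end, and the dot is at (433,205).

Run:
```python
from h import *
d=get('top')
P=lambda a,b,z:ray(d,260+a/7-.4,180+b/7-.4,z)
sk=P(290,289,.083);bar=P(302,272,.113);dot=P(433,205,.064);e1=P(303,200,.113);e0=P(302,346,.113)
print(sk,bar,dot,e1,e0)
c=(sk+bar)[:2]/2
th=np.arctan2(*(e1-e0)[:2][::-1]);td=np.arctan2(*(dot[:2]-c)[::-1])
print('c',c,'bar yaw',th,'dot az',td,'turn cw',th-td,'r',np.hypot(*(dot[:2]-c)))
s=bot.read_state();q=s['tool_rot'];from scipy.spatial.transform import Rotation as Ro
R=Ro.from_quat(q,scalar_first=True).as_matrix();print(np.round(R,3))
g=np.array([*c,.20]);print('tool shift mm',R.T@(g-s['eef_pos'])*1000,'yaw now',np.arctan2(R[1,0],R[0,0]))
```

```text
[ 0.48227079 -0.06949104  0.083     ] [ 0.48301657 -0.07056166  0.113     ] [ 0.50621497 -0.11023786  0.064     ] [ 0.50124012 -0.07146671  0.113     ] [ 0.46440022 -0.06989434  0.113     ]
c [ 0.48264368 -0.07002635] bar yaw -0.042655223665633735 dot az -1.040598536263685 turn cw 0.9979433125980512 r 0.04661084658139924
[[ 0.909  0.417 -0.   ]
 [ 0.417 -0.909  0.001]
 [-0.    -0.001 -1.   ]]
tool shift mm [ 409.57343486 -310.05293404   31.21139515] yaw now 0.4298106907572594
```

Call:
arm_command --moves '[{"jaw":1,"x":26,"y":-19},{"x":26,"y":-19},{"x":26,"y":-19},{"x":26,"y":-19},{"x":26,"y":-19},{"x":26,"y":-19},{"x":26,"y":-19},{"x":26,"y":-19}]' --newtons 40

```text
invalid input at $.moves[0]: expected keys jaw, x, y, z, wx, wy, wz
```

Call:
arm_command --moves '[{"x":26,"y":-20},{"x":26,"y":-20},{"x":26,"y":-20},{"x":26,"y":-20},{"x":25,"y":-20},{"x":25,"y":-20},{"x":25,"y":-20},{"x":23,"y":-19}]'

```text
invalid input at $.moves[0]: expected keys jaw, x, y, z, wx, wy, wz
```

Call:
arm_command --moves '[{"wz":0.12},{"wz":0.12},{"wz":0.12},{"wz":0.113},{},{}]'

```text
invalid input at $.moves[0]: expected keys jaw, x, y, z, wx, wy, wz
```

Run:
```python
from h import *
d=get('wrist','w1.png')
for p in [[.4826,-.07,.113],[.5062,-.1102,.064]]: print(proj(d,p))
s=bot.read_state();print(s['eef_pos'],s['tool_rot'],s['contact_force'],s['qpos'],s['time_s'])
```

```text
[-463.36182822 -724.85547765]
[-206.18024045 -540.66477873]
[ 0.23955494 -0.52258579  0.23107792] [-2.64595634e-04  9.76997131e-01  2.13252277e-01 -5.37649306e-05] [-0.39829697 -0.30774403 -0.02905438] [ 1.09929325  0.70677032 -0.02761323  1.48474702  0.02197814  0.95091631
 -0.07547788] 0.25
```

View pics/w1.png

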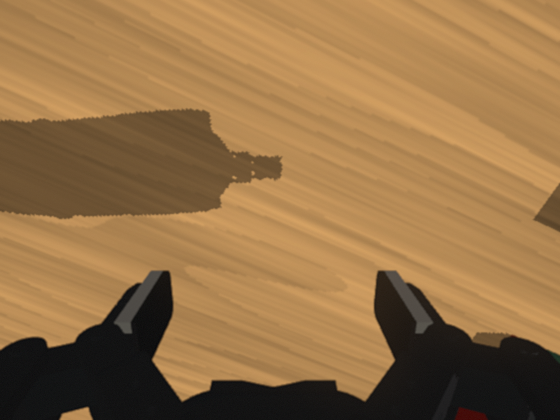

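The moves were refused because every key is needed, so the arm hasn't moved: the wrist picture shows only bare table. I'll resend with full rows.

Call:
arm_command --moves '[{"jaw":1,"x":26,"y":-19,"z":0,"wx":0,"wy":0,"wz":0},{"jaw":1,"x":26,"y":-19,"z":0,"wx":0,"wy":0,"wz":0},{"jaw":1,"x":26,"y":-19,"z":0,"wx":0,"wy":0,"wz":0},{"jaw":1,"x":26,"y":-19,"z":0,"wx":0,"wy":0,"wz":0},{"jaw":1,"x":26,"y":-19,"z":0,"wx":0,"wy":0,"wz":0},{"jaw":1,"x":26,"y":-19,"z":0,"wx":0,"wy":0,"wz":0},{"jaw":1,"x":26,"y":-19,"z":0,"wx":0,"wy":0,"wz":0},{"jaw":1,"x":26,"y":-19,"z":0,"wx":0,"wy":0,"wz":0}]' --newtons 40

```text
time_s: 1.25
eef_pos: [0.3658, -0.2969, 0.2313]
tool_rot: [-0.0, 0.977, 0.213, 0.0]
contact_force: [0.8, 0.6, -0.2]
finger_gap: 1.001
grip_force: 0.0
```

Call:
arm_command --moves '[{"jaw":1,"x":26,"y":-20,"z":0,"wx":0,"wy":0,"wz":0},{"jaw":1,"x":26,"y":-20,"z":0,"wx":0,"wy":0,"wz":0},{"jaw":1,"x":26,"y":-20,"z":0,"wx":0,"wy":0,"wz":0},{"jaw":1,"x":26,"y":-20,"z":0,"wx":0,"wy":0,"wz":0},{"jaw":1,"x":25,"y":-20,"z":0,"wx":0,"wy":0,"wz":0},{"jaw":1,"x":25,"y":-20,"z":0,"wx":0,"wy":0,"wz":0},{"jaw":1,"x":25,"y":-20,"z":0,"wx":0,"wy":0,"wz":0},{"jaw":1,"x":23,"y":-18,"z":0,"wx":0,"wy":0,"wz":0}]'

```text
time_s: 2.25
eef_pos: [0.4836, -0.0689, 0.2313]
tool_rot: [-0.0, 0.977, 0.213, 0.0]
contact_force: [0.8, 0.2, -0.4]
finger_gap: 1.0
grip_force: 0.0
```

Call:
arm_command --moves '[{"jaw":1,"x":0,"y":0,"z":0,"wx":0,"wy":0,"wz":0.12},{"jaw":1,"x":0,"y":0,"z":0,"wx":0,"wy":0,"wz":0.12},{"jaw":1,"x":0,"y":0,"z":0,"wx":0,"wy":0,"wz":0.12},{"jaw":1,"x":0,"y":0,"z":0,"wx":0,"wy":0,"wz":0.113},{"jaw":1,"x":0,"y":0,"z":0,"wx":0,"wy":0,"wz":0},{"jaw":1,"x":0,"y":0,"z":0,"wx":0,"wy":0,"wz":0}]'

```text
time_s: 3.0
eef_pos: [0.4831, -0.07, 0.2313]
tool_rot: [-0.0, 1.0, -0.02, -0.0]
contact_force: [0.5, 1.1, 0.5]
finger_gap: 0.999
grip_force: 0.0
```

Run:
```python
from h import *
d=get('wrist','w2.png')
for p in [[.4826,-.07,.113],[.5062,-.1102,.064]]: print(proj(d,p))
s=bot.read_state();print(s['eef_pos'],s['tool_rot'],s['contact_force'],s['qpos'],s['time_s'])
```

```text
[272.76228214 203.86430838]
[316.7349879 160.7002791]
[ 0.48311924 -0.07006636  0.23129863] [-6.20898552e-05  9.99789828e-01 -2.05011186e-02 -2.92510216e-05] [-0.24928295  0.37343611 -0.52925473] [-0.04085411  0.59046211  0.20779044  1.79620558 -0.16559099  0.77189488
 -1.36007975] 3.05
```

View pics/w2.png

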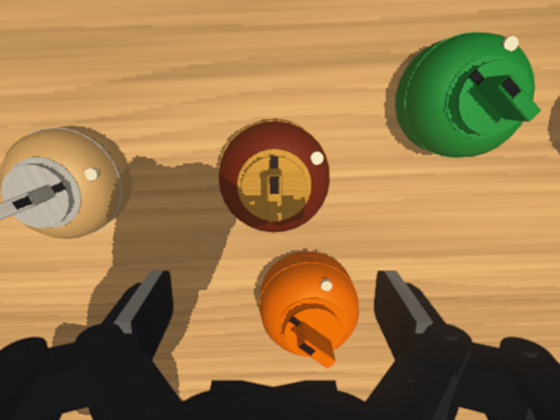

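Run:
```python
from h import *
im=cv2.imread('pics/w2.png');c=im[110:240,210:340]
c=cv2.resize(cv2.convertScaleAbs(c,alpha=1.6),None,fx=4.6,fy=4.6,interpolation=cv2.INTER_CUBIC);cv2.imwrite('pics/w2c.png',c)
```

```text
(no output)
```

View pics/w2c.png

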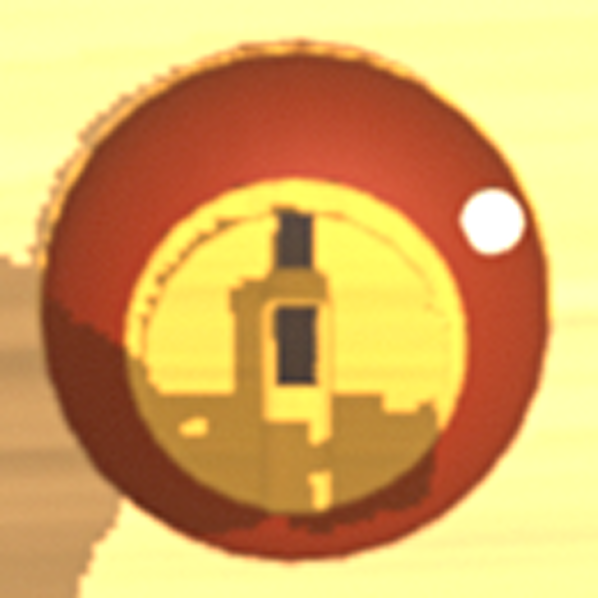

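Run:
```python
from h import *
d=get('wrist')
P=lambda a,b,z:ray(d,210+a/4.6-.4,110+b/4.6-.4,z)
sk=P(296,345,.083);bar=P(298,408,.113);dot=P(493,221,.064);p=P(296,212,.083)
print(sk,bar,dot,p)
for c in(sk,bar):
  v=(dot-c)[:2];print(np.arctan2(v[1],v[0]),np.hypot(*v))
```

```text
[ 0.49054139 -0.07137356  0.083     ] [ 0.4870651  -0.07148355  0.113     ] [ 0.50891904 -0.11029673  0.064     ] [ 0.51530798 -0.07235652  0.083     ]
-1.1296744076121814 0.04304360054071277
-1.0579856753444081 0.044542768961733814
```

Call:
arm_command --moves '[{"jaw":1,"x":1.4,"y":0.9,"z":20,"wx":0,"wy":0,"wz":0},{"jaw":0.6,"x":0,"y":0,"z":20,"wx":0,"wy":0,"wz":0},{"jaw":0.6,"x":0,"y":0,"z":20,"wx":0,"wy":0,"wz":0},{"jaw":0.6,"x":0,"y":0,"z":20,"wx":0,"wy":0,"wz":0},{"jaw":0.6,"x":0,"y":0,"z":20,"wx":0,"wy":0,"wz":0},{"jaw":0.5,"x":0,"y":0,"z":18,"wx":0,"wy":0,"wz":0},{"jaw":0.4,"x":0,"y":0,"z":14,"wx":0,"wy":0,"wz":0},{"jaw":0.3,"x":0,"y":0,"z":10,"wx":0,"wy":0,"wz":0}]' --newtons 30

```text
time_s: 4.1
eef_pos: [0.4845, -0.071, 0.0887]
tool_rot: [-0.0, 1.0, -0.021, -0.0]
contact_force: [0.3, -0.7, -0.0]
finger_gap: 0.304
grip_force: 0.0
```

Call:
arm_command --moves '[{"jaw":0.3,"x":0,"y":0,"z":0,"wx":0,"wy":0,"wz":0},{"jaw":0.3,"x":0,"y":0,"z":0,"wx":0,"wy":0,"wz":0}]'

```text
time_s: 4.35
eef_pos: [0.4847, -0.071, 0.0897]
tool_rot: [-0.0, 1.0, -0.022, 0.0]
contact_force: [0.4, 0.3, -0.9]
finger_gap: 0.296
grip_force: 0.0
```

Run:
```python
from h import *
d=get('wrist','w3.png')
s=bot.read_state();print(s['eef_pos'],s['tool_rot'],s['contact_force'],s['qpos'],s['finger_gap'],s['time_s'])
print(proj(d,[.4845,-.071,.113]),proj(d,s['eef_pos']))
```

```text
[ 0.48471991 -0.07101056  0.08976947] [-1.79136493e-05  9.99767478e-01 -2.15609217e-02  3.40706444e-04] [-0.05655441 -0.20541633  0.64167889] [ 0.01663817  0.82665121  0.11559019  1.94291678 -0.22883154  0.38376573
 -1.30615511] 0.299206999664271 4.4
[272.63557844 309.18582591] [272.66378356 279.12861015]
```

View pics/w3.png

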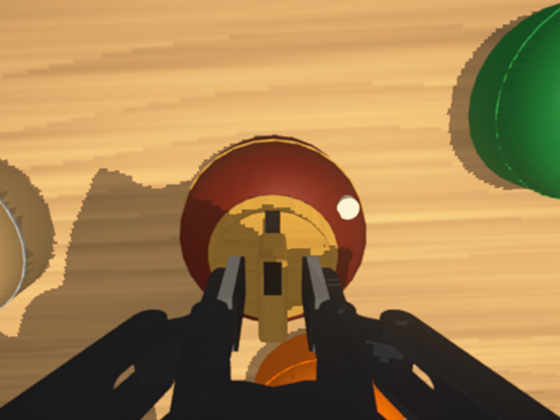

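Run:
```python
from h import *
d=get('wrist');s=bot.read_state();e=s['eef_pos']
for dx in(-.011,.011):
  for dy in (.0135,-.0135):
    for dz in(0,.004,.03): print(dx,dy,dz,proj(d,e+[dx,dy,dz]).round(1))
print(ray(d,347.5,208,.064),ray(d,272,260,.113),ray(d,272,341.5,.113),ray(d,272,211,.083),ray(d,273,258,e[2]+.002))
```

```text
-0.011 0.0135 0 [244.7 301.2]
-0.011 0.0135 0.004 [244.1 306.1]
-0.011 0.0135 0.03 [238.7 344.9]
-0.011 -0.0135 0 [302.6 299. ]
-0.011 -0.0135 0.004 [303.4 303.9]
-0.011 -0.0135 0.03 [309.  342.4]
0.011 0.0135 0 [241.4 258.4]
0.011 0.0135 0.004 [240.6 262.4]
0.011 0.0135 0.03 [234.4 294.8]
0.011 -0.0135 0 [301.8 256. ]
0.011 -0.0135 0.004 [302.5 260. ]
0.011 -0.0135 0.03 [308.3 292. ]
[ 0.50890527 -0.10980475  0.064     ] [ 0.50578348 -0.0716588   0.113     ] [ 0.46934529 -0.07007491  0.113     ] [ 0.5152013  -0.07200107  0.083     ] [ 0.49627209 -0.07163905  0.09175066]
```

Call:
arm_command --moves '[{"jaw":0.3,"x":2.5,"y":0,"z":0,"wx":0,"wy":0,"wz":0},{"jaw":0.22,"x":0,"y":0,"z":0,"wx":0,"wy":0,"wz":0},{"jaw":0.17,"x":0,"y":0,"z":0,"wx":0,"wy":0,"wz":0},{"jaw":0.12,"x":0,"y":0,"z":0,"wx":0,"wy":0,"wz":0},{"jaw":0,"x":0,"y":0,"z":0,"wx":0,"wy":0,"wz":0},{"jaw":0,"x":0,"y":0,"z":0,"wx":0,"wy":0,"wz":0},{"jaw":0,"x":0,"y":0,"z":0,"wx":0,"wy":0,"wz":0}]' --newtons 60

```text
time_s: 5.32
eef_pos: [0.487, -0.071, 0.0893]
tool_rot: [-0.0, 1.0, -0.022, 0.0]
contact_force: [-0.2, 0.9, 2.9]
finger_gap: 0.127
grip_force: 59.4
```

Call:
arm_command --moves '[{"jaw":0,"x":0,"y":0,"z":1,"wx":0,"wy":0,"wz":0},{"jaw":0,"x":0,"y":0,"z":1,"wx":0,"wy":0,"wz":0},{"jaw":0,"x":0,"y":0,"z":1,"wx":0,"wy":0,"wz":0},{"jaw":0,"x":0,"y":0,"z":1,"wx":0,"wy":0,"wz":0},{"jaw":0,"x":0,"y":0,"z":0,"wx":0,"wy":0,"wz":0},{"jaw":0,"x":0,"y":0,"z":0,"wx":0,"wy":0,"wz":0}]'

```text
time_s: 6.08
eef_pos: [0.4871, -0.0711, 0.0854]
tool_rot: [-0.0, 1.0, -0.022, 0.0]
contact_force: [-0.4, 0.9, 7.7]
finger_gap: 0.12
grip_force: 60.1
```

Run:
```python
from h import *
s=bot.read_state();print({k:np.round(s[k],3) for k in('eef_pos','tool_rot','contact_force','torque','finger_gap','grip_force','time_s')})
d=get('wrist','w4.png');im=d['img']
m=(im.min(2)>170).astype(np.uint8);m[:,:320]=0;m[:,400:]=0;m[:180]=0;m[240:]=0
n,l,st,ce=cv2.connectedComponentsWithStats(m)
for i in range(1,n):
  if st[i,4]>60: print(ce[i],st[i,4],ray(d,*ce[i],.064))
```

```text
{'eef_pos': array([ 0.487, -0.071,  0.085]), 'tool_rot': array([-0.   ,  1.   , -0.022,  0.   ]), 'contact_force': array([-0.365,  0.866,  7.7  ]), 'torque': array([ 0.128,  0.062, -0.028]), 'finger_gap': np.float64(0.12), 'grip_force': np.float64(60.077), 'time_s': np.float64(6.075)}
[350.00295858 215.19822485] 338 [ 0.50890224 -0.1102903   0.064     ]
```

Call:
arm_command --moves '[{"jaw":0,"x":0,"y":0,"z":0,"wx":0,"wy":0,"wz":0.05},{"jaw":0,"x":0,"y":0,"z":0,"wx":0,"wy":0,"wz":0.1},{"jaw":0,"x":0,"y":0,"z":0,"wx":0,"wy":0,"wz":0.1},{"jaw":0,"x":0,"y":0,"z":0,"wx":0,"wy":0,"wz":0.1},{"jaw":0,"x":0,"y":0,"z":0,"wx":0,"wy":0,"wz":0.1},{"jaw":0,"x":0,"y":0,"z":0,"wx":0,"wy":0,"wz":0}]'

```text
time_s: 6.88
eef_pos: [0.4869, -0.0716, 0.0854]
tool_rot: [0.0, 0.969, -0.245, 0.0]
contact_force: [-2.1, -2.1, 7.5]
finger_gap: 0.128
grip_force: 60.3
```

```bash
cat > chk.py <<'E'
from h import *
s=bot.read_state();print({k:np.round(s[k],4) for k in('eef_pos','tool_rot','contact_force','torque','finger_gap','time_s')},'yaw',2*np.arctan2(s['tool_rot'][2],s['tool_rot'][1]))
d=get('wrist','w5.png');im=d['img']
u=proj(d,[.5089,-.1103,.064]);print('expected dot',u)
m=(im.min(2)>170).astype(np.uint8)
n,l,st,ce=cv2.connectedComponentsWithStats(m)
for i in range(1,n):
  if 60<st[i,4]<800: print(ce[i],st[i,4],ray(d,*ce[i],.064))
d=get('top');im=d['img'];print('top dot',proj(d,[.5065,-.1103,.064]))
hs=cv2.cvtColor(im,cv2.COLOR_RGB2HSV)
E
python3 chk.py
```

```text
{'eef_pos': array([ 0.4869, -0.0716,  0.0854]), 'tool_rot': array([ 4.000e-04,  9.695e-01, -2.451e-01,  1.000e-04]), 'contact_force': array([-2.1022, -2.1122,  7.5285]), 'torque': array([-0.6402,  0.4306, -0.0743]), 'finger_gap': np.float64(0.1279), 'time_s': np.float64(6.875)} yaw -0.4953130392807601
expected dot [323.66648895 186.90229491]
[322.975      187.58611111] 360 [ 0.50875234 -0.10985839  0.064     ]
[  7.02094241 361.95811518] 191 [0.50201253 0.09350902 0.064     ]
top dot [321.48369308 208.73563439]
```

Call:
arm_command --moves '[{"jaw":0,"x":0,"y":0,"z":0,"wx":0,"wy":0,"wz":0.1},{"jaw":0,"x":0,"y":0,"z":0,"wx":0,"wy":0,"wz":0.1},{"jaw":0,"x":0,"y":0,"z":0,"wx":0,"wy":0,"wz":0.1},{"jaw":0,"x":0,"y":0,"z":0,"wx":0,"wy":0,"wz":0.1},{"jaw":0,"x":0,"y":0,"z":0,"wx":0,"wy":0,"wz":0.1},{"jaw":0,"x":0,"y":0,"z":0,"wx":0,"wy":0,"wz":0.07},{"jaw":0,"x":0,"y":0,"z":0,"wx":0,"wy":0,"wz":0},{"jaw":0,"x":0,"y":0,"z":0,"wx":0,"wy":0,"wz":0}]'

```text
time_s: 7.98
eef_pos: [0.4866, -0.0716, 0.0853]
tool_rot: [0.0, 0.862, -0.507, -0.0]
contact_force: [-3.0, -3.1, 7.2]
finger_gap: 0.128
grip_force: 60.3
```

```bash
python3 chk.py; python3 -c "
import cv2;im=cv2.imread('pics/w5.png')[130:370,170:390];cv2.imwrite('pics/w5c.png',cv2.resize(im,None,fx=2.4,fy=2.4,interpolation=2))"
```

```text
{'eef_pos': array([ 0.4866, -0.0716,  0.0853]), 'tool_rot': array([ 4.000e-04,  8.619e-01, -5.071e-01, -1.000e-04]), 'contact_force': array([-2.9853, -3.0572,  7.1831]), 'torque': array([-0.5787,  0.7736, -0.0571]), 'finger_gap': np.float64(0.1278), 'time_s': np.float64(7.975)} yaw -1.063744900755541
expected dot [275.29237475 171.27833311]
[277.02425876 173.52291105] 371 [ 0.50765005 -0.10975299  0.064     ]
[499.5202952  274.54243542] 271 [ 0.37972068 -0.11938857  0.064     ]
top dot [321.48369308 208.73563439]
```

View pics/w5c.png

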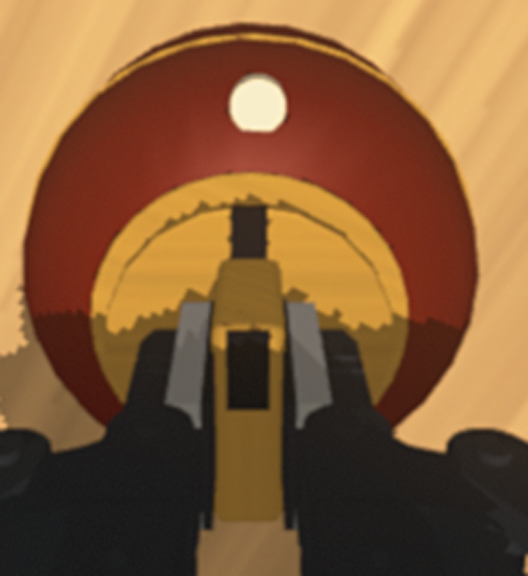

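Run:
```python
from h import *
d=get('wrist');s=bot.read_state();e=s['eef_pos'];c=e[:2]
y=2*np.arctan2(s['tool_rot'][2],s['tool_rot'][1])
def q(n,u,v,z):
  p=ray(d,u,v,z);w=p[:2]-c;print(n,p,'az',np.arctan2(w[1],w[0]),'r',np.hypot(*w))
K=lambda a,b:(170+a/2.4-.3,130+b/2.4-.3)
q('dot',277.0,173.5,.064);q('ptr tip',*K(249.5,206),.079);q('ptr skirt',*K(249,255),.079)
q('bar front',*K(248.5,330),.109)
q('skirt L',*K(91,300),.077);q('skirt R',*K(409,300),.077)
q('box L',*K(25,250),.035);q('box R',*K(477,250),.035)
for r,z in((.045,.064),(.027,.079),(.016,.109)):print(proj(d,[*(c+r*np.array([np.cos(y),np.sin(y)])),z]))
```

```text
dot [ 0.50766429 -0.10976267  0.064     ] az -1.0678748021348532 r 0.04361921922177999
ptr tip [ 0.50130258 -0.0950098   0.079     ] az -1.0123083833908166 r 0.027669523564776286
ptr skirt [ 0.49658185 -0.0863382   0.079     ] az -0.9791068141973259 r 0.017823789414828692
bar front [ 0.49653787 -0.08600919  0.109     ] az -0.9707188214478351 r 0.01752679800076252
skirt L [ 0.51868421 -0.06220224  0.077     ] az 0.2836820577685591 r 0.03337790021253552
skirt R [ 0.46405215 -0.09257882  0.077     ] az -2.3918001927003996 r 0.030865393323596238
box L [ 0.5366635  -0.04486551  0.035     ] az 0.48995665784238834 r 0.05669284962630656
box R [ 0.43920007 -0.09906199  0.035     ] az -2.615974909733358 r 0.05484338665403156
[276.63106144 170.64260643]
[276.82196545 216.86690297]
[277.55844004 270.67070787]
```

Call:
arm_command --moves '[{"jaw":0,"x":0,"y":0,"z":0,"wx":0,"wy":0,"wz":0.03},{"jaw":0,"x":0,"y":0.5,"z":0,"wx":0,"wy":0,"wz":0},{"jaw":0,"x":0,"y":0,"z":0,"wx":0,"wy":0,"wz":0},{"jaw":0,"x":0,"y":0,"z":0,"wx":0,"wy":0,"wz":0}]'

```text
time_s: 8.62
eef_pos: [0.4863, -0.0717, 0.0854]
tool_rot: [0.0, 0.854, -0.52, -0.0]
contact_force: [-1.0, -1.8, 7.9]
finger_gap: 0.124
grip_force: 60.3
```

```bash
python3 chk.py
```

```text
{'eef_pos': array([ 0.4863, -0.0717,  0.0854]), 'tool_rot': array([ 2.000e-04,  8.542e-01, -5.199e-01, -0.000e+00]), 'contact_force': array([-1.0455, -1.8099,  7.9474]), 'torque': array([-0.3718,  0.5422,  0.0468]), 'finger_gap': np.float64(0.1244), 'time_s': np.float64(8.625)} yaw -1.0934658527923584
expected dot [271.9150261  171.23039356]
[274.46456693 173.43307087] 381 [ 0.50733327 -0.10991156  0.064     ]
[500.86642599 268.48736462] 277 [ 0.37969204 -0.11938898  0.064     ]
top dot [321.48369308 208.73563439]
```

Lateral load has nearly gone. I'll open while still pressed, then rise and look.

Call:
arm_command --moves '[{"jaw":0.2,"x":0,"y":0.2,"z":0,"wx":0,"wy":0,"wz":0},{"jaw":0.35,"x":0,"y":0,"z":0,"wx":0,"wy":0,"wz":0},{"jaw":0.45,"x":0,"y":0,"z":0,"wx":0,"wy":0,"wz":0},{"jaw":0.45,"x":0,"y":0,"z":-15,"wx":0,"wy":0,"wz":0},{"jaw":0.6,"x":0,"y":0,"z":-30,"wx":0,"wy":0,"wz":0},{"jaw":0.8,"x":0,"y":0,"z":-40,"wx":0,"wy":0,"wz":0},{"jaw":1,"x":0,"y":0,"z":-40,"wx":0,"wy":0,"wz":0},{"jaw":1,"x":0,"y":0,"z":-20,"wx":0,"wy":0,"wz":0}]'

```text
time_s: 9.72
eef_pos: [0.4866, -0.0715, 0.2321]
tool_rot: [-0.0, 0.854, -0.52, 0.001]
contact_force: [-0.1, 0.1, 0.1]
finger_gap: 1.0
grip_force: 0.0
```

Call:
arm_command --moves '[{"jaw":1,"x":0,"y":0,"z":0,"wx":0,"wy":0,"wz":0},{"jaw":1,"x":0,"y":0,"z":0,"wx":0,"wy":0,"wz":0},{"jaw":1,"x":0,"y":0,"z":0,"wx":0,"wy":0,"wz":0}]'

```text
time_s: 10.1
eef_pos: [0.4861, -0.0714, 0.2296]
tool_rot: [0.0, 0.854, -0.52, -0.001]
contact_force: [-0.1, -0.6, -0.2]
finger_gap: 1.002
grip_force: 0.0
```

```bash
python3 chk.py; python3 -c "
import cv2,numpy as np
from h import *
d=get('wrist');u=proj(d,[.487,-.071,.09]);x,y=map(int,u);x=max(x-65,0);y=max(y-65,0);print(x,y)
cv2.imwrite('pics/w6c.png',cv2.resize(cv2.convertScaleAbs(d['img'][y:y+130,x:x+130,::-1],alpha=1.5),None,fx=4.6,fy=4.6,interpolation=2))"
```

```text
{'eef_pos': array([ 0.4861, -0.0714,  0.2296]), 'tool_rot': array([ 2.000e-04,  8.542e-01, -5.199e-01, -6.000e-04]), 'contact_force': array([-0.1474, -0.5871, -0.2409]), 'torque': array([ 0.0306, -0.0458, -0.0089]), 'finger_gap': np.float64(1.0021), 'time_s': np.float64(10.1)} yaw -1.0934191539741667
expected dot [272.23058818 136.67203246]
[273.92553191 137.63829787] 94 [ 0.50721077 -0.1102419   0.064     ]
[402.42465753 193.7260274 ] 73 [ 0.37965808 -0.11935197  0.064     ]
top dot [321.48369308 208.73563439]
208 129
```

View pics/w6c.png

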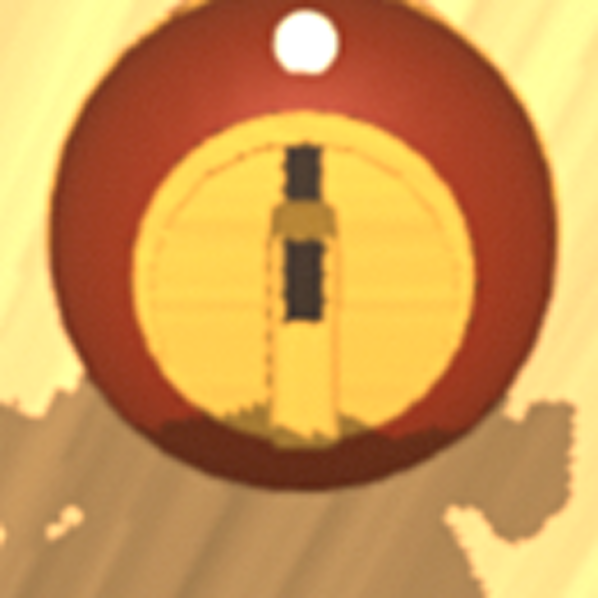

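The crop shows the pointer at x≈303 and the ivory dot at (306,42), aligned to about 0.01 rad. The box is within 2 mm of where it stood, and the gripper is about 115 mm above the knob, touching nothing. Handing in.

```bash
python3 -c "
from bench import bot
print(bot.sign_off())"
```

```text
the job is handed in; nothing more can be done
None
```

The rosewood box is locked and handed in at about 10 s: the brass knob was held about 4 mm down while turned, its pointer is within about 0.01 rad of the ivory dot, the box moved less than 2 mm by camera, and the arm is clear of everything.

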